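Close and lock the component cabinet

TASK

Lock up the small two-drawer component cabinet: with the fingertips push both drawers fully home, and only then push the upright tab of the lock plate on its top sideways, towards the cabinet's right-hand drawer, as far as it goes, so that its tongues stand in front of the drawers. Only push: nothing is to be gripped or lifted, what lies in the drawers stays in them, and the jar on the cabinet and the things standing around stay where they are.

Things in the scene. Friction and masses are not known exactly. Their poses are not given: they have to be found in the camera images.
- cabinet: Low grey sheet-steel cabinet, fixed to the bench, 140 (x, depth) x 282 (y, width) x 85 mm high; origin at the centre of its underside on the bench, z up, +x from its open front to its back, +y to its left end as seen from the front. Its front edge is at x = -70 mm; shut drawer fronts stand 3 mm proud of it. Drawers centred at y = +58.5 mm (left) and y = -76.5 mm (right).
- drawer_left (a joint): How far the left drawer stands out, m: 0 = fully home (a hard stop), up to 0.1 out towards the cabinet's -x. It moves only along the cabinet's x, drags with about 1.5 N and stays where it is left.
- drawer_right (a joint): The same for the right drawer.
- drawer_left_front (a point): Centre of the left drawer's flat front face, 45 mm above the bench, moving with the drawer; its axes are the cabinet's, the face looks to -x. The front is 104 mm wide and reaches from 9 to 77 mm above the bench. Below this point, 15 to 29 mm above the bench, a steel finger lip 50 mm wide juts out 12 mm from the face; push above it. The drawer behind the front is an open tray.
- drawer_right_front (a point): The same point of the right drawer.
- lock_plate (a joint): Position of the lock plate, m: 0 = unlocked (tongues before the posts left of the drawers), 0.038 = locked (a hard stop). It slides on the cabinet's top along the cabinet's -y, drags with about 1.2 N, stays where left. Flat, 3 mm thick; two tongues 22 mm wide hang over the cabinet's front edge, 9 mm out from it, 24 mm down, 68 mm to the tab's +y and 67 mm to its -y.
- lock_tab (a point): Centre of the lock plate's upright steel tab, moving with the plate, 99 mm above the bench; axes those of the cabinet. The tab is 34 mm (x) x 6 mm (y) x 24 mm high (87 to 111 mm above the bench); its middle stands 100 mm behind the cabinet's front edge; push on its +y face.
- heatsink: White finned heatsink, 40x40x18 mm, loose in the left drawer; origin at its underside.
- wick_spool: Small flat spool, 38 mm across, 12 mm high, loose in the right drawer; origin at its underside.
- ball_jar_1: Small jar with a black cap, 29 mm across, 38 mm high, standing on the cabinet's top, right rear; origin at its underside.
- screw_dish: Shallow round dish with screws, 75 mm across, 15 mm high, on the bench to the right of the cabinet.
- tip_cleaner: Round pot, 55 mm across, 22 mm high, on the bench behind the cabinet.
- kapton_roll: Flat tape ring, 91 mm across, 12 mm high, lying on the bench further left.
- magnifier: Hand magnifier, 142 mm long, 13 mm thick, lying on the bench.
- mug_1: Dotted mug, 93 mm high, standing far left on the bench.

How it is judged:
By the outcome, as a careful person would: the job done as asked, in the order asked, and still so for the second after the job is handed in, with the robot touching nothing.
It also fails if it takes over 58 s, if anything falls off the work surface, if the arm or the gripper's body presses on something with over 40 N, if the wrist force passes 120 N, or if a joint passes its speed limit or range.

ROBOT

A 7-joint arm with a two-finger parallel gripper is mounted at the origin on a cart in front of the work surface, level with it; the furniture and walls round the work are solid. World frame = base frame: x ahead of the robot, y to its left, z up, the work surface at z = 0. Lengths are in m, angles in rad, forces in N, time in s.
With the tool pointing down it reaches from about 0.4 to 0.9 m from the base axis. Payload 5.5 kg.
Tool frame: the origin (TCP) lies midway between the tips of the shut fingers; the grasp point (between the pads) lies 19 mm behind it; z points along the fingers, y is the line along which they close (so a half turn about z gives the same grasp; the last joint's range is limited). The gripper opens to 85 mm and grips with 20 to 120 N. Pads are 22 mm wide; open, the fingers measure 114 mm over their backs; the gripper's body (76 mm by 85 mm) begins 54 mm behind the grasp point. The pads swing forward as they close: fully open they stand 13 mm farther back than shut.
Start: joints at [-0.973, 0.501, -0.427, 1.55, 0.221, 1.138, -0.21], TCP at [0.214, 0.614, 0.231] pointing down, gripper open.
Joint ranges: [-2.88, 2.88], [-0.31, 2.03], [-1.54, 1.56], [0.2, 2.42], [-1.41, 4.55], [0.19, 2.02], [-2.57, 2.57]. Speed limits (rad/s): [2.57, 2.57, 3.14, 3.14, 3.14, 3.14, 3.14].

INTERFACE

Orientations are given as a unit quaternion [w, x, y, z].
In Python, from rig import bot, read_camera, camera_params gives the robot as it stands. Calls block until the motion is done:
- bot.move_pose(position, orientation): joint-space move of the TCP to a pose.
- bot.line_to(position, orientation=None, rate=0.15, guard=None): straight line of the TCP; orientation=None keeps the orientation; rate is the mean speed in m/s. With guard (N) it stops when the force on the tool has changed by that much, and returns True; else False.
- bot.move_joints(angles): joint-space move.
- bot.move_gripper(opening, squeeze=None): opening from 0.0 (shut) to 1.0 (fully open); squeeze is the grip in N (None keeps the last); returns when the fingers have stopped.
- bot.pause(seconds).
- bot.inverse_kinematics(position, orientation): joint angles nearest the present ones, or None.
- bot.observe(): the state.
- read_camera(name): name is "scene" or "top"; returns the picture (400x640x3 uint8, red, green, blue); there is no depth.
- camera_params(name): a dict with "fx", "fy", "cx", "cy" (pixels), "position" and "orientation" of the camera in the world. Camera axes: x right, y up, looking along -z (the intrinsics and any distortion apply to the point x, -y, -z); pixel columns grow to the right and rows downward; lengths in m; the calibration is good to about 2 mm. A picture is of the moment at which its call begins. camera_params takes no time and is no camera call.
A pose or a line that the arm cannot do raises bot.IKError and nothing moves.
- bot.job_done(): hands the job in; it is judged then, once.
The state is a dict: "clock": time; "joints": joint angles; "qd": joint speeds; "tau": joint torques, N m; "eef_pos": TCP position; "ee_rot": TCP orientation; "wrist_force": force on the tool from outside, world axes, zero at the start; "wrist_torque": the same for the moment, N m; "width": opening from 0.0 (shut) to 1.0 (fully open); "finger_force": force on a finger pad.
Only numpy, scipy, OpenCV 4.12 (cv2) and the standard library are available. Lean on these libraries where they do the work, as an engineer would, in place of code of your own. Each camera call takes 0.05 s, during which the arm holds its last target. There are 200 camera calls.

## Working session

There is one attempt and no reset: what is moved stays moved. The work goes in short steps, each a Python script; the robot and the scene stay as the last script left them, time stands still between calls to the robot, and variables do not carry over. Pictures are saved under pics/ and viewed, at most 10 in all, crops included, and the job is handed in when it is done.

```bash
ls; mkdir -p pics; python3 - <<'E'
from rig import bot, read_camera, camera_params
import cv2
for n in("scene","top"):
    cv2.imwrite(f"pics/{n}0.png",cv2.resize(read_camera(n)[:,:,::-1],(800,500),interpolation=cv2.INTER_CUBIC)); print(n,camera_params(n))
o=bot.observe();print(o["eef_pos"],o["ee_rot"],o["clock"])
E
```

```text
pics
scene {'fx': 371.27102040147076, 'fy': 371.27102040147076, 'cx': 319.8458706552937, 'cy': 197.80085558253646, 'position': array([-0.14129504, -0.5850008 ,  0.73421002]), 'orientation': array([ 0.80267597,  0.41708191, -0.20711279, -0.3726369 ])}
top {'fx': 469.2205667760613, 'fy': 469.2205667760613, 'cx': 306.88654087714053, 'cy': 197.35980756972532, 'position': array([ 0.41367023, -0.01169291,  1.84887516]), 'orientation': array([-0.7006037 , -0.02247218,  0.03663414,  0.71225515])}
[0.21340745 0.61330357 0.23035375] [-1.76808054e-04  1.66608123e-01  9.86022790e-01 -8.71718978e-04] 0.1
```

View pics/scene0.png

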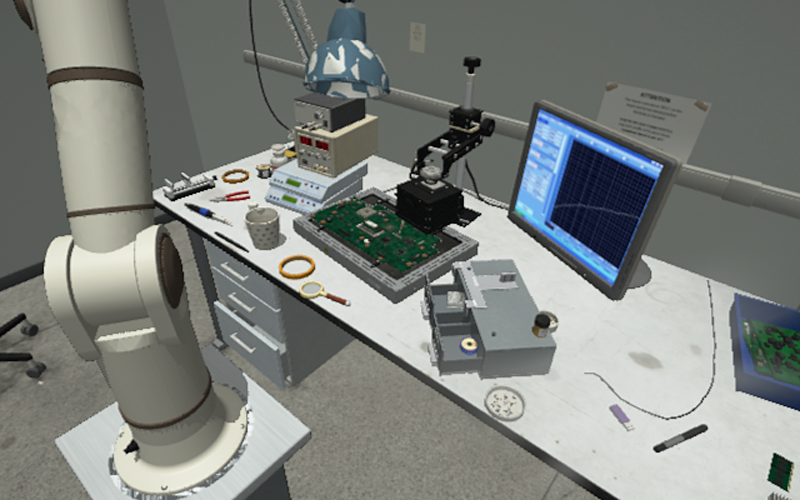

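View pics/top0.png

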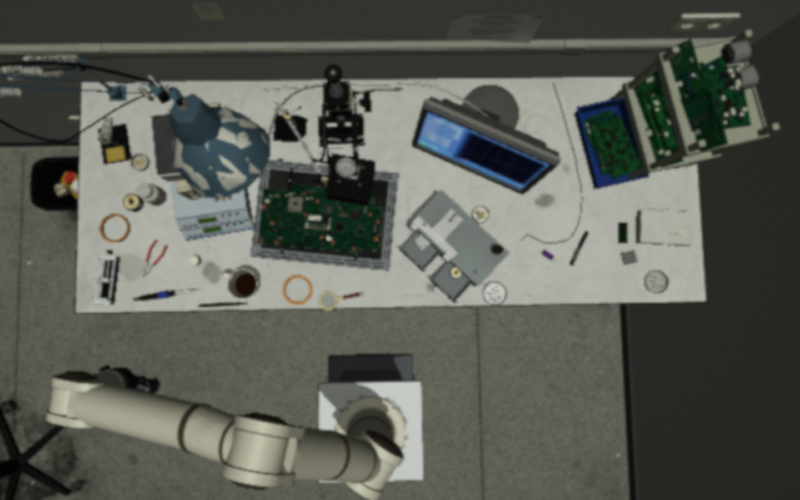

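The cabinet is yawed, with its front towards the robot. It's near (490,320) in the scene view and (455,245) in the top view. Both drawers are open. I'll take enlarged crops.

```bash
python3 - <<'E'
from rig import bot, read_camera, camera_params
import cv2
for n,(x,y,w,h) in {"scene":(332,200,120,105),"top":(312,145,100,100)}.items():
    s=6
    im=cv2.resize(read_camera(n)[y:y+h,x:x+w,::-1],None,fx=s,fy=s,interpolation=cv2.INTER_CUBIC)
    im=cv2.copyMakeBorder(im[:598],0,0,0,0,cv2.BORDER_CONSTANT)
    im=cv2.convertScaleAbs(im,alpha=1.3)
    for i in range(0,w,10): cv2.putText(im,str(x+i),(i*s,10),0,.35,(0,0,255)); cv2.line(im,(i*s,12),(i*s,18),(0,0,255))
    for i in range(0,h,10): cv2.putText(im,str(y+i),(0,i*s+4),0,.35,(0,0,255)); cv2.line(im,(24,i*s),(30,i*s),(0,0,255))
    cv2.imwrite(f"pics/{n}1.png",im)
E
```

```text
(no output)
```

View pics/scene1.png

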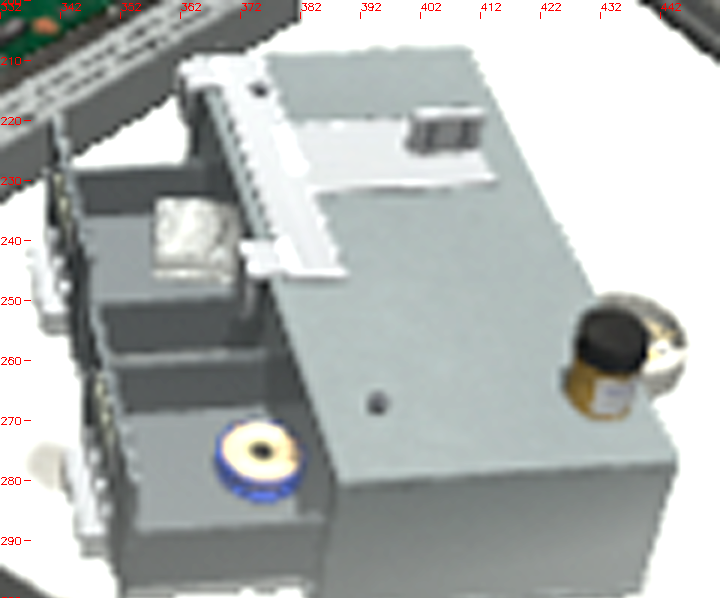

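View pics/top1.png

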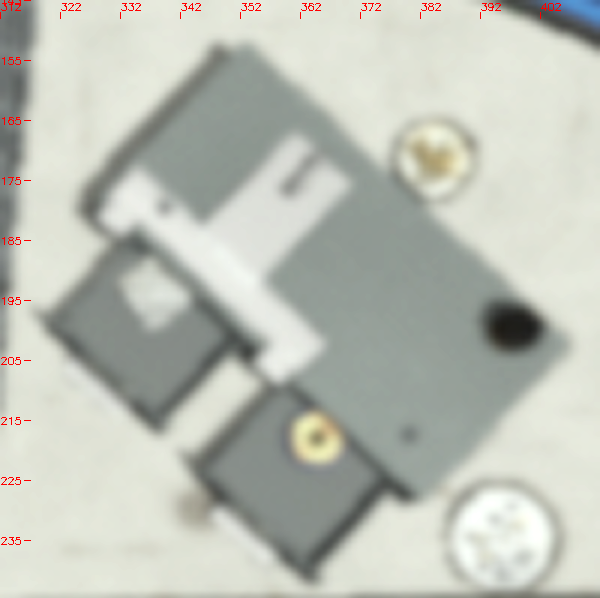

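The scene crop shows the corners of the cabinet top at (472,47), (676,463) and (338,485), and the tab's top at (450,112). The top crop shows the corners at (247,45), (570,345) and (418,498). The drawer fronts run (42,318)-(155,432) and (190,460)-(312,582). I'll fit the pose to both views.

```bash
cat > h.py <<'E'
import numpy as np
from rig import bot, read_camera, camera_params
from scipy.spatial.transform import Rotation as R
from scipy.optimize import least_squares
def proj(n,P):
    c=camera_params(n); q=c["orientation"]
    p=R.from_quat([q[1],q[2],q[3],q[0]]).inv().apply(np.atleast_2d(P)-c["position"])
    return np.c_[c["cx"]+c["fx"]*p[:,0]/-p[:,2], c["cy"]-c["fy"]*p[:,1]/-p[:,2]]
def c2w(P,x,y,a): 
    P=np.atleast_2d(P); c,s=np.cos(a),np.sin(a)
    return np.c_[x+c*P[:,0]-s*P[:,1], y+s*P[:,0]+c*P[:,1], P[:,2]]
off={"scene":(332,200),"top":(312,145)}
def px(n,p): return (np.array(p)+.5)/6-.5+off[n]
E
python3 - <<'E'
from h import *
# name, crop pixel, fn(z, dl, dr, lk)
D=[("scene",(472,47),lambda z,l,r,k:(.07,.141,z)),("scene",(676,463),lambda z,l,r,k:(.07,-.141,z)),("scene",(338,485),lambda z,l,r,k:(-.07,-.141,z)),
("top",(247,45),lambda z,l,r,k:(.07,.141,z)),("top",(570,345),lambda z,l,r,k:(.07,-.141,z)),("top",(418,498),lambda z,l,r,k:(-.07,-.141,z)),
("top",(42,318),lambda z,l,r,k:(-.073-l,.1105,z-.008)),("top",(155,432),lambda z,l,r,k:(-.073-l,.0065,z-.008)),
("top",(190,460),lambda z,l,r,k:(-.073-r,-.0245,z-.008)),("top",(312,582),lambda z,l,r,k:(-.073-r,-.1285,z-.008)),
("scene",(52,118),lambda z,l,r,k:(-.073-l,.1105,z-.008)),("scene",(92,368),lambda z,l,r,k:(-.073-r,-.0245,z-.008)),("scene",(118,595),lambda z,l,r,k:(-.073-r,-.1285,z-.008)),
("scene",(450,112),lambda z,l,r,k:(.03,k,z+.026)),("top",(300,172),lambda z,l,r,k:(.03,k,z+.026))]
f=lambda v:np.concatenate([proj(n,c2w(g(*v[3:]),*v[:3]))[0]-px(n,p) for n,p,g in D])
s=least_squares(f,[.65,-.2,-.7,.085,.07,.07,.05],loss="soft_l1")
print(s.x.round(4)); print(f(s.x).reshape(-1,2).round(1))
E
```

```text
[ 0.5908 -0.2784 -0.7844  0.0786  0.0776  0.0793  0.0585]
[[ -0.6   0.9]
 [  0.    0.7]
 [ -0.7   0.4]
 [  0.3  -1.8]
 [  0.2  -0.8]
 [  0.4   0.3]
 [  0.2  -0.4]
 [  1.1  -0.4]
 [  0.9   1. ]
 [  0.4  -0.3]
 [ -1.6   0.4]
 [ -1.8  -9.6]
 [  0.5 -17.6]
 [ -0.7   0.5]
 [  0.8  -1.6]]
```

Two of the right-drawer points in the scene view were misread: they are clipped or ambiguous. I'll drop them, refit and overlay the model.

```bash
cat > fit.py <<'E'
from h import *
import cv2
D=[("scene",(472,47),lambda z,l,r,k:(.07,.141,z)),("scene",(676,463),lambda z,l,r,k:(.07,-.141,z)),("scene",(338,485),lambda z,l,r,k:(-.07,-.141,z)),
("top",(247,45),lambda z,l,r,k:(.07,.141,z)),("top",(570,345),lambda z,l,r,k:(.07,-.141,z)),("top",(418,498),lambda z,l,r,k:(-.07,-.141,z)),
("top",(42,318),lambda z,l,r,k:(-.073-l,.1105,z-.008)),("top",(155,432),lambda z,l,r,k:(-.073-l,.0065,z-.008)),
("top",(190,460),lambda z,l,r,k:(-.073-r,-.0245,z-.008)),("top",(312,582),lambda z,l,r,k:(-.073-r,-.1285,z-.008)),
("scene",(52,118),lambda z,l,r,k:(-.073-l,.1105,z-.008)),
("scene",(450,112),lambda z,l,r,k:(.03,k,z+.026)),("top",(300,172),lambda z,l,r,k:(.03,k,z+.026))]
f=lambda v:np.concatenate([proj(n,c2w(g(*v[3:]),*v[:3]))[0]-px(n,p) for n,p,g in D])
s=least_squares(f,[.65,-.2,-.7,.085,.07,.07,.05],loss="soft_l1")
print(s.x.round(4)); print(f(s.x).reshape(-1,2).round(1).tolist())
v=s.x; z=.085; l,r,k=v[4:]
ims=[]
for n,(x0,y0,w,h) in {"scene":(332,205,65,100),"top":(312,170,65,75)}.items():
    S=6 if n=="scene" else 6
    im=cv2.resize(read_camera(n)[y0:y0+h,x0:x0+w,::-1],None,fx=S,fy=S,interpolation=cv2.INTER_CUBIC)
    im=cv2.convertScaleAbs(im,alpha=1.3)
    def poly(P,col):
        q=((proj(n,c2w(P,*v[:3]))-(x0,y0)+.5)*S-.5).round().astype(int); cv2.polylines(im,[q],True,col,1)
    poly([(.07,.141,z),(.07,-.141,z),(-.07,-.141,z),(-.07,.141,z)],(0,0,255))
    for c,d in((.0585,l),(-.0765,r)):
        poly([(-.073-d,c+.052,.077),(-.073-d,c-.052,.077),(-.073-d,c-.052,.009),(-.073-d,c+.052,.009)],(255,0,255))
    poly([(.013,k+.003,.111),(.047,k+.003,.111),(.047,k-.003,.111),(.013,k-.003,.111)],(255,0,0))
    ims.append(cv2.copyMakeBorder(im,0,600-im.shape[0],0,0,cv2.BORDER_CONSTANT))
cv2.imwrite("pics/ov.png",np.hstack(ims))
E
python3 fit.py
```

```text
[ 0.5906 -0.2781 -0.7872  0.0804  0.0777  0.08    0.0571]
[[-0.4, 0.4], [-0.1, 0.2], [-1.0, -0.3], [0.3, -1.9], [0.2, -0.7], [0.3, 0.4], [0.1, -0.5], [0.9, -0.4], [0.6, 1.0], [0.1, -0.1], [-1.7, -0.2], [-0.5, 0.2], [1.1, -1.4]]
```

View pics/ov.png

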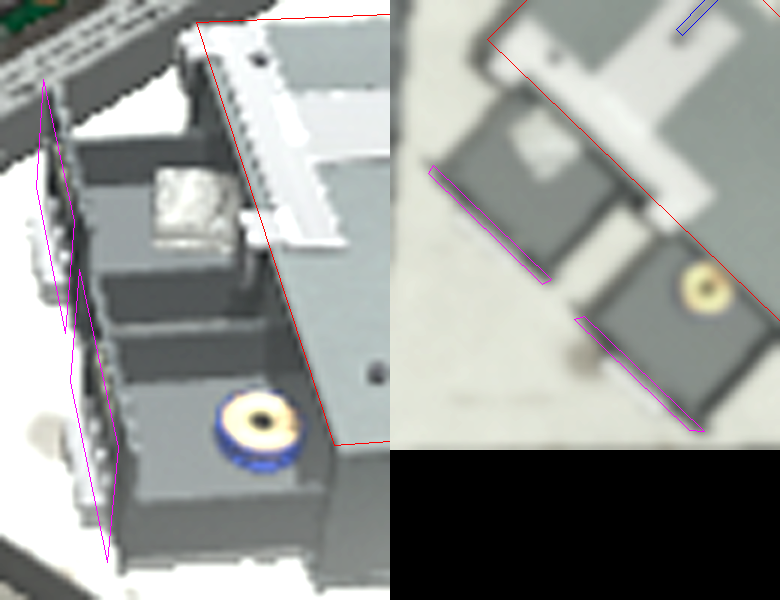

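The overlay matches to about 5 mm, and the scene view suggests the fronts stand about 4 mm further in than the fit. Next, push the drawers with shut fingers and a force guard, tips at z = 0.045.

```bash
cat >> h.py <<'E'
V=(.5906,-.2781,-.7872)
W=lambda x,y,z:c2w((x,y,z),*V)[0]
def quat(t): return np.array([0,np.cos(t/2),np.sin(t/2),0])
E
python3 - <<'E'
from h import *
best=None
for t in (V[2],V[2]+np.pi):
    js=[bot.inverse_kinematics(W(*p),quat(t)) for p in((-.2,.0585,.25),(-.084,.0585,.045),(-.2,-.0765,.045),(-.2,-.0765,.25),(.03,.11,.25),(.03,.02,.096))]
    print(t,[None if j is None else np.round(j,2).tolist() for j in js])
E
```

```text
-0.7872 [[-0.8, 0.33, 1.14, 1.94, -0.34, 1.09, -1.88], [-0.38, 0.83, 0.9, 1.84, -0.83, 0.9, -1.44], [-0.18, 0.5, 0.68, 2.22, -0.57, 0.59, -1.44], [-0.67, 0.1, 1.14, 2.07, -0.11, 1.03, -1.84], [-0.25, 0.74, 0.9, 1.35, -0.58, 1.32, -1.69], [-0.18, 0.87, 0.9, 1.58, -0.75, 1.07, -1.43]]
2.354392653589793 [[-0.03, 0.18, 0.19, 1.92, -0.04, 1.05, 0.96], [0.16, 0.62, 0.12, 1.82, -0.11, 0.71, 1.13], [0.18, 0.42, 0.24, 2.21, -0.19, 0.53, 1.35], [-0.07, 0.06, 0.48, 2.06, -0.03, 1.03, 1.21], [0.12, 0.6, 0.24, 1.33, -0.14, 1.23, 1.15], [0.18, 0.69, 0.31, 1.57, -0.25, 0.92, 1.36]]
```

```bash
python3 - <<'E'
from h import *
q=quat(V[2]+np.pi)
bot.move_gripper(0.0)
a=V[2]
def inv(p): 
    d=np.array(p[:2])-V[:2]; return np.round([np.cos(a)*d[0]+np.sin(a)*d[1],-np.sin(a)*d[0]+np.cos(a)*d[1],p[2]],4)
for y in(.0585,-.0765):
    bot.move_pose(W(-.19,y,.20),q)
    bot.line_to(W(-.19,y,.045),rate=.12)
    f0=np.array(bot.observe()["wrist_force"])
    g=bot.line_to(W(-.095,y,.045),rate=.06,guard=12)
    o=bot.observe();print("A",g,inv(o["eef_pos"]),(np.array(o["wrist_force"])-f0).round(1))
    if not g:
        g=bot.line_to(W(-.074,y,.045),rate=.02,guard=12)
        o=bot.observe();print("B",g,inv(o["eef_pos"]),(np.array(o["wrist_force"])-f0).round(1),o["clock"])
    bot.line_to(W(-.15,y,.045),rate=.12); bot.line_to(W(-.15,y,.20),rate=.15)
print(bot.observe()["clock"])
E
```

```text
A False [-0.0949  0.0582  0.045 ] [-0.3  0.4  0.5]
B True [-0.0869  0.0582  0.0443] [-0.9  0.6  0.1] 7.5833
A False [-0.0949 -0.0768  0.0451] [-0.6  0.6 -0.8]
B True [-0.0851 -0.0766  0.0442] [ 0.5  0.1 -0.2] 13.9
15.7667
```

Both pushes ended on a stop. I'll look before locking.

```bash
python3 - <<'E'
from h import *
import cv2
bot.move_pose(W(.03,.11,.22),quat(V[2]+np.pi))
ims=[]
for n,(x0,y0,w,h) in {"scene":(332,205,75,100),"top":(312,165,55,75)}.items():
    im=read_camera(n)[:,:,::-1]
    im=im[y0:y0+h,x0:x0+w]
    im=cv2.resize(im,None,fx=6,fy=6,interpolation=cv2.INTER_CUBIC)
    im=cv2.convertScaleAbs(im,alpha=1.3)
    def dots(d,col):
      for c in(.0585,-.0765):
        for P in [(-.073-d,c+.052,.077),(-.073-d,c-.052,.077)]:
          q=((proj(n,W(*P))[0]-(x0,y0)+.5)*6).astype(int); cv2.circle(im,tuple(map(int,q)),2,col,-1)
    dots(0,(0,0,255))
    ims.append(cv2.copyMakeBorder(im,0,600-im.shape[0],0,0,cv2.BORDER_CONSTANT))
cv2.imwrite("pics/d.png",np.hstack(ims))
E
```

```text
(no output)
```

View pics/d.png

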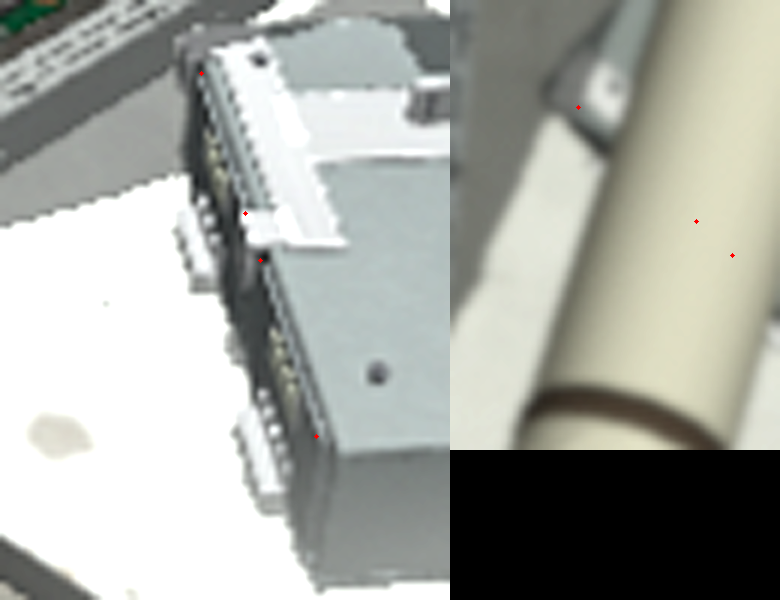

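Both drawer fronts sit at the modelled home position (red dots) and the lips are parallel to the front. Now the tab.

```bash
python3 - <<'E'
from h import *
a=V[2]
def inv(p): 
    d=np.array(p[:2])-V[:2]; return np.round([np.cos(a)*d[0]+np.sin(a)*d[1],-np.sin(a)*d[0]+np.cos(a)*d[1],p[2]],4)
print(bot.line_to(W(.03,.11,.098),rate=.1,guard=8))
g=bot.line_to(W(.03,.048,.098),rate=.04,guard=12)
o=bot.observe();print("A",g,inv(o["eef_pos"]),o["wrist_force"].round(1))
if not g:
    g=bot.line_to(W(.03,.015,.098),rate=.02,guard=12)
    o=bot.observe();print("B",g,inv(o["eef_pos"]),o["wrist_force"].round(1))
bot.line_to(W(.03,.08,.098),rate=.1); bot.line_to(W(.03,.08,.22),rate=.15)
bot.move_pose(W(-.15,.2,.30),quat(V[2]+np.pi))
import cv2
print(bot.observe()["clock"])
ims=[]
for n,(x0,y0,w,h) in {"scene":(340,200,80,100),"top":(312,145,50,100)}.items():
    im=read_camera(n)[y0:y0+h,x0:x0+w,::-1]
    ims.append(cv2.convertScaleAbs(cv2.resize(im,None,fx=6,fy=6,interpolation=cv2.INTER_CUBIC),alpha=1.2))
cv2.imwrite("pics/e.png",np.hstack(ims))
E
```

```text
False
A False [0.0298 0.048  0.0979] [-0.7 -0.1 -1.1]
B True [0.0295 0.0344 0.0977] [1.5 0.6 0.4]
23.4
```

View pics/e.png

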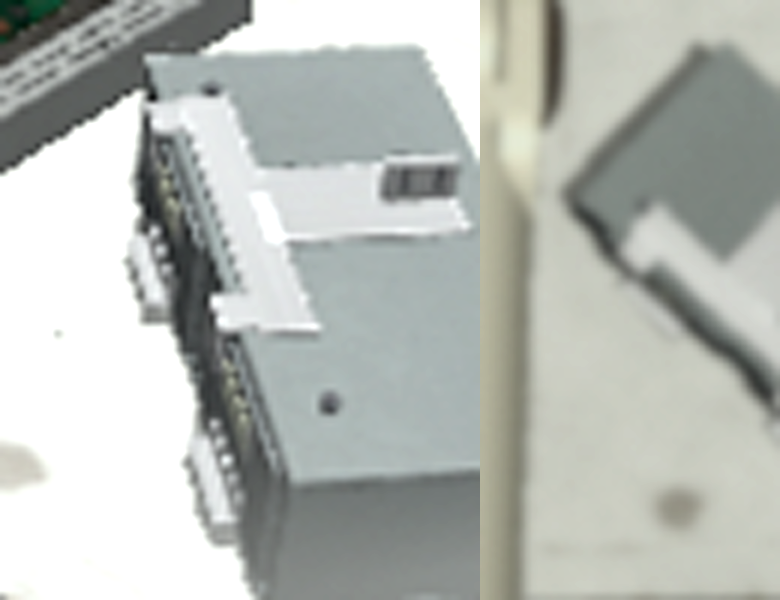

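The plate has slid across to its stop. Its tongues stand in front of both drawers, with the near one at crop pixel (230,310). Both drawers are still shut.

```bash
python3 -c "
from rig import bot
print(bot.job_done())"
```

```text
the job is handed in; nothing more can be done
None
```

I pushed both drawers home until they hit their stops, then slid the lock plate to its stop so its tongues stand in front of both drawers, and handed the job in with the arm clear at about 23 s; I didn't re-check the jar or the things on the bench in a final picture.

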